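# Set a board out over a sawing rest to the length gauge and hold it for the cut

### The job

Slide the loose board along the sawing rest, without lifting it off, through the gap between the two low guide strips and out over the right-hand end of the rest until its leading end is in line with the needle of the length gauge. By then the board is past its balance point: never let it tip, and finish while still holding it level and at rest on the rest, in the guides, ready to be sawn. Leave the glue bottle, pencil and sanding block where they are.

Things in the scene. Friction and masses are not known exactly. Their poses are not given: they have to be found in the camera images.
- rest: Sawing rest, fixed on the bench: a wooden board 191 (x) x 380 (y) mm, 38 thick, on two cross bearers, flat top 76 mm above the bench. Origin on the bench under its middle, z up. Its y axis runs along it; its -y end (the robot's right), at y = -190 mm, is the end the board goes out over.
- guide_gap (a point): Middle of the gap between the two low wooden guide strips on the rest, on the rest's top (rest's x = 0, y = -170 mm); same axes as the rest. Strips 18 mm high, 30 wide, from y = -190 to -150 mm; the straight gap is 54 mm wide, open above. From y = -150 to -127 mm angled pieces flare the mouth to 74 mm.
- board_mid (a point): Centre (half-way up) of the loose board: plain pale wood, 50 mm wide (its x), 340 mm long (its y), 28 mm thick (its z), about 0.18 to 0.37 kg, balance point in the middle. It lies flat on the rest, roughly along it, before the mouth of the guides; its tail hangs out a little beyond the rest's left-hand (+y) end.
- board_nose (a point): Centre of the board's leading end face (its -y end), 170 mm from its middle, half-way up its thickness; same axes as the board.
- gauge: Length gauge, fixed to the bench on the far side of the overhanging board: steel foot 50 x 60 x 12 mm, upright 10 mm rod 125 mm high with a small block, and a thin level needle. Origin on the bench under the rod; its axes are parallel to those of the rest, the needle points along its -x.
- gauge_tip (a point): Point of the gauge's needle, 90 mm above the bench (level with the middle of the board's thickness), about 8 to 10 mm clear of the side of a board in the guides. The needle lies 185 to 215 mm beyond the rest's end, measured along the rest's -y; the board's end face is to be level with it in that direction.
- glue_bottle: Glue bottle standing at the back, 45 x 68 mm and 209 mm high; origin under its middle. Leave alone.
- pencil: Pencil, 172 mm long (its y), 7 mm thick, lying on top of the rest along its far edge; origin under its middle. Leave alone.
- sander: Sanding block, 64 x 110 x 29 mm, lying on the bench on the far side of the rest; origin under its middle. Leave alone.

How it is judged:
On the way:
1. the board's leading end is between the guide strips or just out of them (less than 100 mm beyond the rest's end), lying on the rest (x of board_nose in the frame of rest between -0.006 and 0.006 m and angle between the y axis of board_mid and the y axis of rest, either way round below 0.07 rad and y of board_nose in the frame of rest between -0.29 and -0.16 m and contact force between board and rest above 0.2 N), for 0.1 s.
At the end, for the whole second after the job is handed in: The board lies still and level (0.05 rad) on the rest between the guide strips, its leading end within 5 mm of the needle along the rest, its balance point beyond the rest's end; the robot touches it with over 1 N, and only the rest and robot bear it; it does not touch the gauge (x of board_nose in the frame of rest between -0.006 and 0.006 m and angle between the y axis of board_mid and the y axis of rest, either way round below 0.07 rad and y of board_nose in the frame of gauge between -0.005 and 0.005 m and y of board_mid in the frame of rest below -0.198 m and z of board_mid in the frame of rest between 0.085 and 0.095 m and angle between board_mid's own z axis and vertical below 0.05 rad and contact force between board and rest above 0.2 N and contact force between any of the fingers, the arm and board above 1 N and contact force between board and gauge below 0.2 N and linear speed of board below 0.01 m/s and angular speed of board below 0.1 rad/s); the arm keeps its last pose, push and grip.
It fails at once if the board tips or is tilted more than 0.12 rad (angle between board_mid's own z axis and vertical above 0.12 rad).
It fails at once if the board is lifted more than 25 mm off the rest (z of board_mid in the frame of rest above 0.115 m).
It fails at once if the glue bottle, pencil or sanding block is moved more than 30 mm (distance of any of glue_bottle, pencil, sander from where it was at the start of the episode above 0.03 m).
It also fails if it takes over 40 s, if anything falls off the work surface, if the arm or the gripper's body presses on something with over 40 N, if the wrist force passes 120 N, or if a joint passes its speed limit or range.

### The arm

A 7-joint arm with a two-finger parallel gripper is mounted at the origin on a cart in front of the work surface, level with it; the furniture and walls round the work are solid. World frame = base frame: x ahead of the robot, y to its left, z up, the work surface at z = 0. Lengths are in m, angles in rad, forces in N, time in s.
With the tool pointing down it reaches from about 0.425 to 0.875 m from the base axis. Payload 4.7 kg.
Tool frame: the origin (TCP) lies between the finger pads; the fingertips stand 22 mm ahead of it and the grasp point (between the pads) lies 3 mm ahead of it (robot.nose_length is the z of the fingertips in the tool frame, in m); z points along the fingers, y is the line along which they close (so a half turn about z gives the same grasp; the last joint's range is limited). The gripper opens to 85 mm and grips with 20 to 120 N. Pads are 22 mm wide; open, the fingers measure 114 mm over their backs; the gripper's body (76 mm by 85 mm) begins 54 mm behind the grasp point. The pads swing forward as they close: fully open they stand 13 mm farther back than shut.
Start: joints at [-1.134, 0.321, -0.07, 1.45, 0.023, 1.371, -0.057], TCP at [0.267, 0.593, 0.253] pointing down, gripper open.
Joint ranges: [-2.86, 2.86], [-0.3, 2.09], [-1.38, 1.24], [0.06, 2.45], [-1.56, 4.7], [0.09, 2.05], [-2.69, 2.69]. Speed limits (rad/s): [2.57, 2.57, 3.14, 3.14, 3.14, 3.14, 3.14].

### API

Orientations are given as a 3x3 rotation matrix whose columns are the frame's x, y, z axes.
In Python, from station import robot gives the robot as it stands.
- The arm moves only by the tool servo_tool, never from a script. Its arguments are lists of equal length, an entry for each row: "xyz": the shift along the tool's x, y, z as a fraction of full scale, a list of three; "rotation": the turn, a rotation vector about the tool's x, y, z as a fraction of full scale, a list of three; "grip": the opening, from -1 (shut) to 1 (fully open). A call has 1 to 12 rows; each row shifts and turns the commanded pose from where the row before left it, along the tool's axes as they then stand; what a row does not reach is not made up. Full scale, the value 1, is 0.025 m for a shift and 0.15 rad for a turn. A row lasts 1/10 s, in which the tool goes at most 50 mm and 8.59 degrees, less where a joint would pass 70% of its speed; a pose out of reach is approached as far as the arm can. A call with a number of a shift or a turn outside -1 to 1 is refused whole. A call with a gripper value outside its range is refused whole. The fingers move at their own pace and stop on an object; "grip_force" is the grip in N (left out, the last holds). Time passes only in rows, so rows that do not move let the fingers close. It gives the time, the measured TCP pose, the force, the opening and the grip force at its end, in the units of the state.
- robot.get_obs(): the state, without advancing time (a new reading comes with each control period).
- robot.camera(name): name is "scene" or "top" or "wrist"; returns a dict with "frame" (480x640x3 uint8, red, green, blue), "vfov" (degrees; the focal length in pixels is half the picture's height over the tangent of half this angle, whatever the lens; pixels are square), "cx", "cy" (the principal point, pixels), "T" (4x4, takes a point from camera to world coordinates). Camera axes: x right, y up, looking along -z (the intrinsics and any distortion apply to the point x, -y, -z); pixel columns grow to the right and rows downward; lengths in m; the calibration is good to about 2 mm. The wrist camera is an equidistant fisheye: a pixel r from the principal point sees the ray r / f radians off the axis. A picture is of the moment at which its call begins. There is no depth.
- robot.sign_off(): hands the job in; it is judged then, once.
The state is a dict: "time_s": time; "joint_positions": joint angles; "dq": joint speeds; "tau": joint torques, N m; "tcp_pos": TCP position; "tool_rot": TCP orientation; "ft_force": force on the tool from outside, world axes, zero at the start; "wrist_torque": the same for the moment, N m; "gripper_width": finger opening in m; "gripper_force": force on a finger pad.
Only numpy, scipy, OpenCV 4.12 (cv2) and the standard library are available. Lean on these libraries where they do the work, as an engineer would, in place of code of your own. Each camera call takes 0.05 s, during which the arm holds its last target. There are 200 camera calls.

## Working session

There is one attempt and no reset: what is moved stays moved. The work goes in short steps, Python scripts to look and compute and a tool call to move; the robot and the scene stay as the last step left them, time stands still between calls to the robot, and variables do not carry over. Pictures are saved under pics/ and viewed, at most 10 in all, crops included, and the job is handed in when it is done.

Besides the shell and the picture viewer there is one more tool, called after ">>>" by a JSON object that holds its "op" and its "data". servo_tool: Moves the arm, as the interface text tells. Shift numbers are shares of 0.025 m and turn numbers shares of 0.15 rad, none past 1 either way. Its arguments: {"type":"object","properties":{"xyz":{"type":"array","items":{"type":"array","items":{"type":"number"}}},"rotation":{"type":"array","items":{"type":"array","items":{"type":"number"}}},"grip":{"type":"array","items":{"type":"number"}},"grip_force":{"type":"number"}},"required":["xyz","rotation","grip"]}

```bash
mkdir -p pics; ls; python3 - <<'E'
from station import robot
import cv2,numpy as np
o=robot.get_obs(); print(o['time_s'],o['tcp_pos'],o['tool_rot'],o['gripper_width'],o['ft_force'])
for n in ['scene','top']:
    c=robot.camera(n); cv2.imwrite(f'pics/{n}0.png',c['frame'][:,:,::-1]); print(n,c['vfov'],c['cx'],c['cy'],np.round(c['T'],3).tolist())
    np.savez(f'{n}0.npz',**c)
E
```

```text
pics
0.0 [0.26656937 0.59227507 0.25223772] [[-9.11952358e-01  4.10295601e-01 -6.45356312e-04]
 [ 4.10296083e-01  9.11950615e-01 -1.78901735e-03]
 [-1.45492865e-04 -1.89628576e-03 -9.99998191e-01]] 0.08551799294729835 [ 0.3091294   0.27282267 -0.00482279]
scene 57.96751474796284 317.5148727215134 232.9803824687975 [[0.716, 0.458, -0.527, 0.086], [-0.698, 0.48, -0.531, -0.474], [0.01, 0.748, 0.663, 0.701], [0.0, 0.0, 0.0, 1.0]]
top 51.533210646227104 317.79433530694735 245.7832296099972 [[0.012, 0.983, -0.182, 0.357], [-1.0, 0.016, 0.019, 0.013], [0.021, 0.181, 0.983, 1.179], [0.0, 0.0, 0.0, 1.0]]
```

View pics/scene0.png

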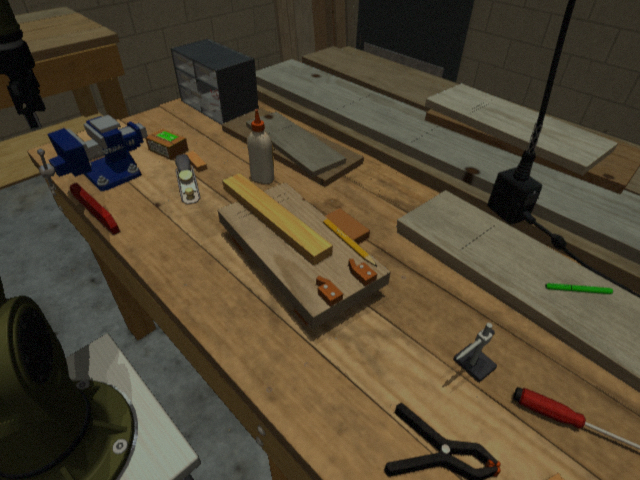

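View pics/top0.png

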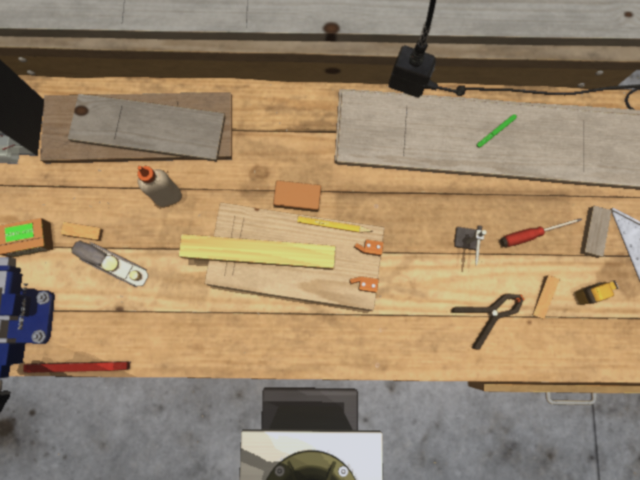

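The pale board shows in the top view at about (181–335, 235–268), the rest at (207–383, 206–309), the orange guides at (370,247) and (365,285), and the gauge at (470,240) with its needle running down to about (477,262). Next I'll measure them and crop in on the gauge.

```bash
cat > h.py <<'E'
import numpy as np,cv2
def load(n): return dict(np.load(n+'.npz'))
def ray(c,uv):
    f=240/np.tan(np.radians(float(c['vfov']))/2)
    d=np.array([(uv[0]-c['cx'])/f,-(uv[1]-c['cy'])/f,-1.0])
    return c['T'][:3,3],c['T'][:3,:3]@d
def onz(c,uv,z):
    o,d=ray(c,uv); return (o+d*(z-o[2])/d[2])
def proj(c,p):
    f=240/np.tan(np.radians(float(c['vfov']))/2)
    q=c['T'][:3,:3].T@(np.asarray(p)-c['T'][:3,3]); return np.array([c['cx']+f*q[0]/-q[2],c['cy']-f*q[1]/-q[2]])
E
python3 - <<'E'
from h import *
t=load('top0'); s=load('scene0')
hsv=cv2.cvtColor(t['frame'],cv2.COLOR_RGB2HSV)
print(hsv[255,250],hsv[270,240],hsv[247,375],hsv[330,300])
m=cv2.inRange(hsv,(22,90,120),(32,255,255)); m[:225]=0;m[275:]=0;m[:,:170]=0;m[:,345:]=0
m=cv2.morphologyEx(m,cv2.MORPH_OPEN,np.ones((5,5)))
c=max(cv2.findContours(m,0,1)[0],key=cv2.contourArea); 
b=cv2.boxPoints(cv2.minAreaRect(c)); print('board px',b.tolist())
P=np.array([onz(t,p,.104)[:2] for p in c[:,0].astype(float)]).astype(np.float32)
r=cv2.minAreaRect(P); print('board',r)
o=cv2.inRange(hsv,(3,150,100),(14,255,255)); o[:235]=0;o[300:]=0;o[:,:345]=0;o[:,390:]=0
for c in cv2.findContours(o,0,1)[0]:
    if cv2.contourArea(c)>40:
        P=np.array([onz(t,p,.094)[:2] for p in c[:,0].astype(float)]);print('strip',cv2.minAreaRect(P.astype(np.float32)),P.min(0),P.max(0))
for p in [(218.5,205.5),(383.5,228),(373,309.5),(207,286)]: print('restc',onz(t,p,.076))
a=cv2.resize(t['frame'][190:320,340:500],None,fx=4.5,fy=4.5,interpolation=2)
cv2.imwrite('pics/topcrop.png',a[:,:,::-1])
b=cv2.resize(s['frame'][240:400,290:510],None,fx=3.6,fy=3.6,interpolation=2)
cv2.imwrite('pics/scenecrop.png',b[:,:,::-1])
E
```

```text
[ 27 107 214] [ 18  83 206] [ 12 164 200] [ 16 114 192]
board px [[178.59072875976562, 256.5252685546875], [180.26876831054688, 233.87176513671875], [335.3806457519531, 245.36151123046875], [333.7026062011719, 268.0150146484375]]
board ((0.5421075820922852, 0.12449521571397781), (0.33955520391464233, 0.05044491961598396), 86.60181427001953)
strip ((0.47545352578163147, -0.1091911569237709), (0.05924482271075249, 0.027942104265093803), 81.34285736083984) [ 0.4587656  -0.13937459] [ 0.48928345 -0.07992936]
strip ((0.5579417943954468, -0.12116116285324097), (0.05970229208469391, 0.029100017622113228), 81.30519104003906) [ 0.5410345  -0.15132983] [ 0.57244915 -0.09102839]
restc [0.65062269 0.21910412 0.076     ]
restc [ 0.60448441 -0.15786776  0.076     ]
restc [ 0.4196126  -0.13241246  0.076     ]
restc [0.46634485 0.2355553  0.076     ]
```

View pics/topcrop.png

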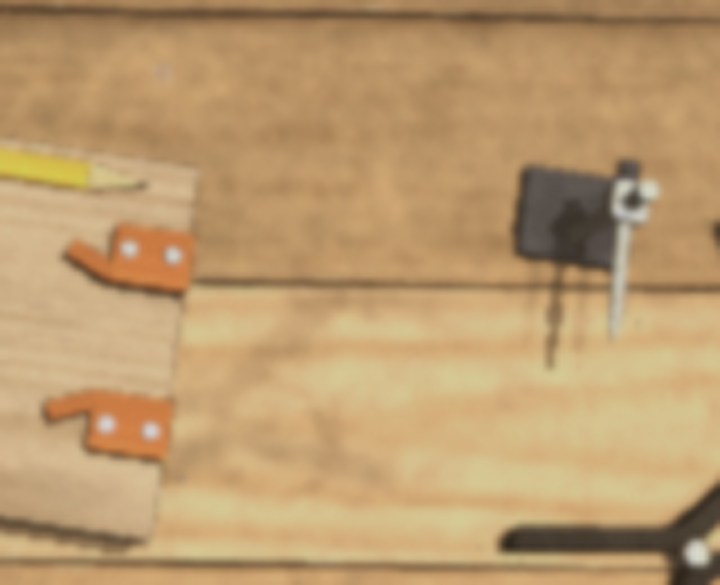

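View pics/scenecrop.png

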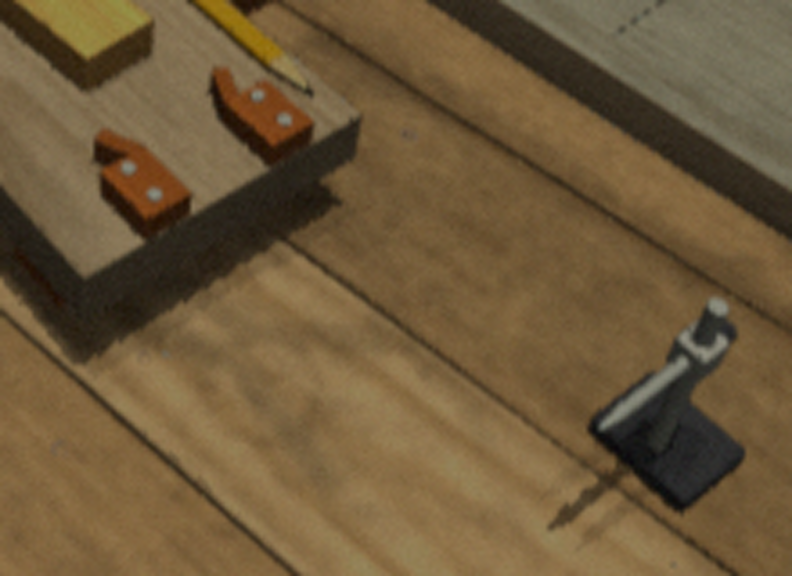

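The crops show the guides' inner edges at about (186,294) and (172,400) in the top crop. The needle tip is at (613,335) in the top crop and (603,427) in the scene crop.

```bash
python3 - <<'E'
from h import *
t=load('top0'); s=load('scene0')
T=lambda u,v,z:onz(t,(340+u/4.5,190+v/4.5),z).round(4)
S=lambda u,v,z:onz(s,(290+u/3.6,240+v/3.6),z).round(4)
A=[T(*p,.094) for p in [(193,234),(186,294),(172,400),(165,460),(115,285),(97,392)]]
for n,a in zip(['up-out','up-in','lo-in','lo-out','upin2','loin2'],A): print(n,a)
# scene strip end top corners
print('scene strips',[S(*p,.094).tolist() for p in [(312,126),(273,150),(188,190),(153,222)]])
print('scene rest end',[S(*p,.076).tolist() for p in [(360,120),(87,277)]])
print('tip',T(613,335,.09),S(603,427,.09))
o1,d1=ray(t,(340+613/4.5,190+335/4.5)); o2,d2=ray(s,(290+603/3.6,240+427/3.6))
k=np.linalg.lstsq(np.c_[d1,-d2],o2-o1,rcond=None)[0]; print('tri',o1+k[0]*d1,o2+k[1]*d2)
print('board scene nose corners',S(153,30,.104),S(90,60,.104))
print('bottle base-ish',onz(t,(165,200),0.03),'pencil',onz(t,(298,219),.08),onz(t,(370,231),.08))
E
```

```text
up-out [ 0.5685 -0.1533  0.094 ]
up-in [ 0.5383 -0.1495  0.094 ]
lo-in [ 0.4856 -0.1421  0.094 ]
lo-out [ 0.4563 -0.1384  0.094 ]
upin2 [ 0.5422 -0.1145  0.094 ]
loin2 [ 0.489  -0.1054  0.094 ]
scene strips [[0.5651, -0.1519, 0.094], [0.5373, -0.1488, 0.094], [0.4854, -0.1368, 0.094], [0.4577, -0.139, 0.094]]
scene rest end [[0.6018, -0.1577, 0.076], [0.4201, -0.1307, 0.076]]
tip [ 0.5217 -0.362   0.09  ] [ 0.5214 -0.3577  0.09  ]
tri [ 0.52102515 -0.3604865   0.0944247 ] [ 0.51895556 -0.3583097   0.09336313]
board scene nose corners [ 0.5492 -0.0493  0.104 ] [ 0.5075 -0.0421  0.104 ]
bottle base-ish [0.67406474 0.35492878 0.03      ] pencil [0.62119111 0.03715622 0.08      ] [ 0.59610045 -0.12647319  0.08      ]
```

>>> {"op": "servo_tool", "data": {"xyz": [[-1, -0.475, 0], [-1, -0.475, 0], [-1, -0.475, 0], [-1, -0.475, 0], [-1, -0.475, 0], [-1, -0.475, 0], [-1, -0.475, 0], [-1, -0.475, 0], [-1, -0.475, 0], [-1, -0.475, 0], [-1, -0.475, 0], [-1, -0.475, 0]], "rotation": [[0, 0, 0], [0, 0, 0], [0, 0, 0], [0, 0, 0], [0, 0, 0], [0, 0, 0], [0, 0, 0], [0, 0, 0], [0, 0, 0], [0, 0, 0], [0, 0, 0], [0, 0, 0]], "grip": [1, 1, 1, 1, 1, 1, 1, 1, 1, 1, 1, 1]}}

```text
time_s: 1.3
tcp_pos: [0.4822, 0.3387, 0.2529]
tool_rot: [[-0.912, 0.41, -0.001], [0.41, 0.912, -0.0], [0.0, -0.001, -1.0]]
ft_force: [0.3, -0.0, -0.4]
gripper_width: 0.0856
gripper_force: 0.0
```

>>> {"op": "servo_tool", "data": {"xyz": [[-1, -0.475, 0], [-1, -0.475, 0], [-1, -0.475, 0], [-0.8, -0.375, 0], [0, 0, 0], [0, 0, 0], [0, 0, 0], [0, 0, 0], [0, 0, 0], [0, 0, 0], [0, 0, 0], [0, 0, 0]], "rotation": [[0, 0, 0], [0, 0, 0], [0, 0, 0], [0, 0, 0], [0, 0, 1], [0, 0, 1], [0, 0, 1], [0, 0, 1], [0, 0, 1], [0, 0, 1], [0, 0, 1], [0, 0, 1]], "grip": [1, 1, 1, 1, 1, 1, 1, 1, 1, 1, 1, 1]}}

```text
time_s: 2.5
tcp_pos: [0.5497, 0.2596, 0.2528]
tool_rot: [[0.058, 0.998, -0.001], [0.998, -0.058, -0.0], [-0.001, -0.001, -1.0]]
ft_force: [0.4, 0.3, -0.5]
gripper_width: 0.0856
gripper_force: 0.0
```

>>> {"op": "servo_tool", "data": {"xyz": [[0, 0, 1], [0, 0, 1], [0, 0, 0]], "rotation": [[0, 0, 0], [0, 0, 0], [0, 0, 0]], "grip": [1, 1, 1]}}

```text
time_s: 2.8
tcp_pos: [0.5476, 0.2587, 0.1992]
tool_rot: [[0.052, 0.999, -0.007], [0.999, -0.052, -0.004], [-0.004, -0.007, -1.0]]
ft_force: [-1.0, -0.1, -0.4]
gripper_width: 0.0855
gripper_force: 0.0
```

```bash
python3 - <<'E'
from station import robot
import numpy as np,cv2
o=robot.get_obs(); print(o['time_s'],o['tcp_pos'],o['tool_rot'],o['joint_positions'],o['ft_force'])
c=robot.camera('wrist');cv2.imwrite('pics/w1.png',c['frame'][:,:,::-1]);np.savez('w1.npz',**c);print(c['vfov'],c['cx'],c['cy'],c['T'])
E
```

```text
2.8 [0.54755473 0.25870826 0.19920469] [[ 0.05182827  0.99863332 -0.00673193]
 [ 0.99864711 -0.05185509 -0.00387234]
 [-0.00421613 -0.00652212 -0.99996984]] [-0.74600724  0.26669112  0.31017241  1.64372922 -0.08418119  1.25216899
 -0.47095959] [-0.9619948  -0.08226043 -0.44663562]
65.70646984690485 317.6899924129544 238.77005173999862 [[ 0.99870126  0.0455071   0.02291069  0.55262066]
 [-0.05048434  0.94448591  0.32465012  0.34081719]
 [-0.00686494 -0.32538512  0.94555666  0.31984786]
 [ 0.          0.          0.          1.        ]]
```

View pics/w1.png

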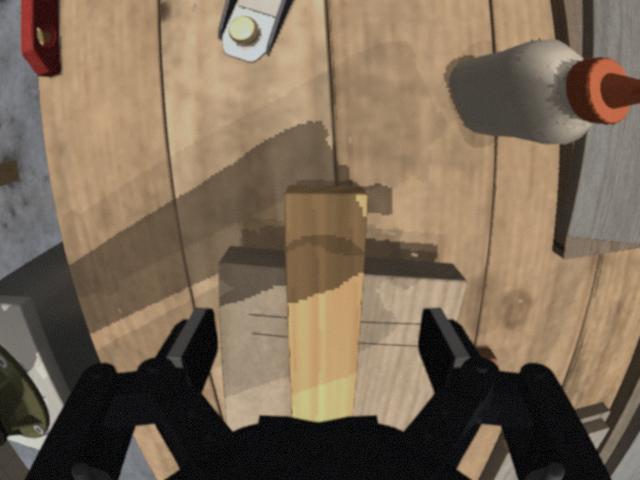

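The board runs straight between the open fingers, with its tail at (326,190) and its edges at columns 286–367. The bottle at (540,90) is well clear. I'll descend.

>>> {"op": "servo_tool", "data": {"xyz": [[0, 0, 0], [0, 0, 1], [0, 0, 1], [0, 0, 1], [0, 0, 0.5], [0, 0, 0.3], [0, 0, 0], [0, 0, 0]], "rotation": [[0, 0, 0], [0, 0, 0], [0, 0, 0], [0, 0, 0], [0, 0, 0], [0, 0, 0], [0, 0, 0], [0, 0, 0]], "grip": [1, 1, 1, 1, 1, 1, 1, 1]}}

```text
time_s: 3.65
tcp_pos: [0.5509, 0.2601, 0.1097]
tool_rot: [[0.052, 0.999, 0.002], [0.999, -0.052, 0.001], [0.001, 0.002, -1.0]]
ft_force: [-0.0, -0.7, 0.5]
gripper_width: 0.0856
gripper_force: 0.0
```

>>> {"op": "servo_tool", "data": {"xyz": [[0, 0, 0.32], [0, 0, 0], [0, 0, 0], [0, 0, 0], [0, 0, 0], [0, 0, 0], [0, 0, 0], [0, 0, 0], [0, 0, 0], [0, 0, 0]], "rotation": [[0, 0, 0], [0, 0, 0], [0, 0, 0], [0, 0, 0], [0, 0, 0], [0, 0, 0], [0, 0, 0], [0, 0, 0], [0, 0, 0], [0, 0, 0]], "grip": [1, 0.6, 0.4, 0.3, 0.2, 0.1, 0.05, 0, -0.1, -0.2], "grip_force": 30}}

```text
time_s: 4.65
tcp_pos: [0.5506, 0.2599, 0.1009]
tool_rot: [[0.052, 0.999, 0.001], [0.999, -0.052, 0.001], [0.001, 0.001, -1.0]]
ft_force: [1.9, -0.9, 3.8]
gripper_width: 0.0496
gripper_force: 33.2
```

>>> {"op": "servo_tool", "data": {"xyz": [[0, 0, 0], [0, 0, 0], [0, 0, 0], [0, 0, 0]], "rotation": [[0, 0, 0], [0, 0, 0], [0, 0, 0], [0, 0, 0]], "grip": [-1, -1, -1, -1], "grip_force": 40}}

```text
time_s: 5.05
tcp_pos: [0.5506, 0.2599, 0.1009]
tool_rot: [[0.052, 0.999, 0.001], [0.999, -0.052, 0.001], [0.001, 0.001, -1.0]]
ft_force: [1.4, 0.7, 5.5]
gripper_width: 0.0492
gripper_force: 41.1
```

```bash
cat > look.py <<'E'
from h import *
from station import robot
import sys
o=robot.get_obs(); print(o['time_s'],o['tcp_pos'].round(4),o['ft_force'].round(1),np.round(o['wrist_torque'],2),o['gripper_width'])
t=robot.camera('top'); cv2.imwrite(f'pics/{sys.argv[1]}.png',t['frame'][:,:,::-1]); np.savez(sys.argv[1]+'.npz',**t)
hsv=cv2.cvtColor(t['frame'],cv2.COLOR_RGB2HSV)
m=cv2.inRange(hsv,(23,90,90),(32,255,255)); m[:236]=0;m[300:]=0;m[:,:170]=0;m[:,500:]=0
m=cv2.morphologyEx(m,cv2.MORPH_OPEN,np.ones((5,5)))
c=max(cv2.findContours(m,0,1)[0],key=cv2.contourArea)
P=np.array([onz(t,p,.104)[:2] for p in c[:,0].astype(float)]).astype(np.float32)
E=np.array([.512,-.1458]);ya=np.array([.1267,.992]);xa=np.array([.992,-.1267])
R=np.c_[(P-E)@xa,(P-E)@ya-.19].astype(np.float32)   # rest frame
print('rest-frame rect',cv2.minAreaRect(R),'y',R[:,1].min(),R[:,1].max())
n=R[:,1].min()
for a in (.01,.03,.05,.07,.09):
    q=R[abs(R[:,1]-n-a)<.006]; print(a,'x edges',q[:,0].min().round(4),q[:,0].max().round(4))
E
python3 look.py a1
```

```text
5.05 [0.5506 0.2599 0.1009] [1.4 0.7 5.5] [-0.   -0.22  0.06] 0.04922976990009498
rest-frame rect ((7.155723869800568e-05, 0.019282355904579163), (0.049940016120672226, 0.21342028677463531), 4.30696439743042) y -0.08826258 0.12714946
0.01 x edges -0.0157 0.0213
0.03 x edges -0.0188 0.0207
0.05 x edges -0.0204 0.0198
0.07 x edges -0.0222 0.0192
0.09 x edges -0.0228 0.0258
```

>>> {"op": "servo_tool", "data": {"xyz": [[0, 0.11, 0], [0, 0.11, 0], [0, 0.11, 0], [0, 0.11, 0], [0, 0.11, 0], [0, 0, 0], [0, 0, 0]], "rotation": [[0, 0, 0.1], [0, 0, 0.1], [0, 0, 0.1], [0, 0, 0.1], [0, 0, 0.1], [0, 0, 0], [0, 0, 0]], "grip": [-1, -1, -1, -1, -1, -1, -1]}}

```text
time_s: 5.8
tcp_pos: [0.5608, 0.2602, 0.1009]
tool_rot: [[0.126, 0.992, -0.006], [0.992, -0.126, 0.001], [0.001, -0.006, -1.0]]
ft_force: [-7.7, 2.0, 11.3]
gripper_width: 0.0493
gripper_force: 42.1
```

```bash
python3 look.py a2
```

```text
5.8 [0.5608 0.2602 0.1009] [-7.7  2.  11.3] [ 0.01  1.53 -0.35] 0.04933039858552248
rest-frame rect ((-0.004717135801911354, 0.01871856302022934), (0.04973495006561279, 0.2096182405948639), 0.09473158419132233) y -0.08609499 0.12356284
0.01 x edges -0.0294 0.01
0.03 x edges -0.0291 0.0106
0.05 x edges -0.0285 0.0103
0.07 x edges -0.0278 0.0119
0.09 x edges -0.0294 0.0201
```

>>> {"op": "servo_tool", "data": {"xyz": [[0, 0, -0.04], [0, 0, 0], [0, 0, 0]], "rotation": [[0, 0, 0], [0, 0, 0], [0, 0, 0]], "grip": [-1, -1, -1]}}

```text
time_s: 6.15
tcp_pos: [0.5617, 0.2597, 0.101]
tool_rot: [[0.126, 0.992, -0.004], [0.992, -0.126, 0.001], [0.0, -0.004, -1.0]]
ft_force: [-5.4, 2.3, 6.5]
gripper_width: 0.0492
gripper_force: 41.9
```

>>> {"op": "servo_tool", "data": {"xyz": [[0, 0.05, -0.03], [0, 0.05, 0], [-0.3, 0, 0], [-0.4, 0, 0], [-0.4, 0, 0], [-0.3, 0, 0], [-0.2, 0, 0], [0, 0, 0], [0, 0, 0]], "rotation": [[0, 0, 0], [0, 0, 0], [0, 0, 0], [0, 0, 0], [0, 0, 0], [0, 0, 0], [0, 0, 0], [0, 0, 0], [0, 0, 0]], "grip": [-1, -1, -1, -1, -1, -1, -1, -1, -1]}}

```text
time_s: 7.05
tcp_pos: [0.5611, 0.2184, 0.1021]
tool_rot: [[0.127, 0.992, -0.0], [0.992, -0.127, 0.0], [0.0, -0.0, -1.0]]
ft_force: [0.2, -0.4, -2.3]
gripper_width: 0.0491
gripper_force: 41.8
```

```bash
python3 look.py a3
```

```text
7.05 [0.5611 0.2184 0.1021] [ 0.2 -0.4 -2.3] [ 0.11 -0.01 -0.06] 0.049105991282634404
rest-frame rect ((0.0010010413825511932, -0.02154146134853363), (0.21210747957229614, 0.04959510639309883), 89.9515380859375) y -0.12759134 0.08449448
0.01 x edges -0.0236 0.0165
0.03 x edges -0.0239 0.0162
0.05 x edges -0.0223 0.0166
0.07 x edges -0.0232 0.0239
0.09 x edges -0.0238 0.0258
```

>>> {"op": "servo_tool", "data": {"xyz": [[0, -0.02, 0.035], [-0.3, 0, 0], [-0.4, 0, 0], [-0.4, 0, 0], [-0.4, 0, 0], [0, 0, 0]], "rotation": [[0, 0, 0], [0, 0, 0], [0, 0, 0], [0, 0, 0], [0, 0, 0], [0, 0, 0]], "grip": [-1, -1, -1, -1, -1, -1]}}

```text
time_s: 7.7
tcp_pos: [0.5559, 0.1783, 0.1012]
tool_rot: [[0.13, 0.992, -0.0], [0.992, -0.13, -0.001], [-0.001, 0.0, -1.0]]
ft_force: [-0.3, -1.3, -2.1]
gripper_width: 0.0497
gripper_force: 41.8
```

>>> {"op": "servo_tool", "data": {"xyz": [[-0.4, 0, 0], [-0.4, 0, 0], [-0.4, 0, 0], [-0.4, 0, 0], [-0.4, 0, 0], [0, 0, 0], [0, 0, 0], [0, 0, 0]], "rotation": [[0, 0, 0], [0, 0, 0], [0, 0, 0], [0, 0, 0], [0, 0, 0], [0, 0, 0], [0, 0, 0], [0, 0, 0]], "grip": [-1, -1, -1, -1, -1, -1, -1, -1]}}

```text
time_s: 8.5
tcp_pos: [0.5494, 0.132, 0.1011]
tool_rot: [[0.127, 0.992, -0.0], [0.992, -0.127, -0.0], [-0.0, -0.0, -1.0]]
ft_force: [-1.0, 0.1, -1.6]
gripper_width: 0.0494
gripper_force: 41.8
```

```bash
python3 look.py a4
```

```text
8.5 [0.5494 0.132  0.1011] [-1.   0.1 -1.6] [-0.08  0.01 -0.08] 0.04941114249090567
rest-frame rect ((-0.04745996370911598, 0.1294211596250534), (0.1410476565361023, 0.07970742881298065), 10.142062187194824) y 0.07825587 0.18107061
0.01 x edges -0.1121 -0.0398
0.03 x edges -0.1148 0.0253
0.05 x edges -0.1178 0.0234
0.07 x edges -0.1205 0.0203
0.09 x edges -0.0786 0.0175
```

View pics/a4.png

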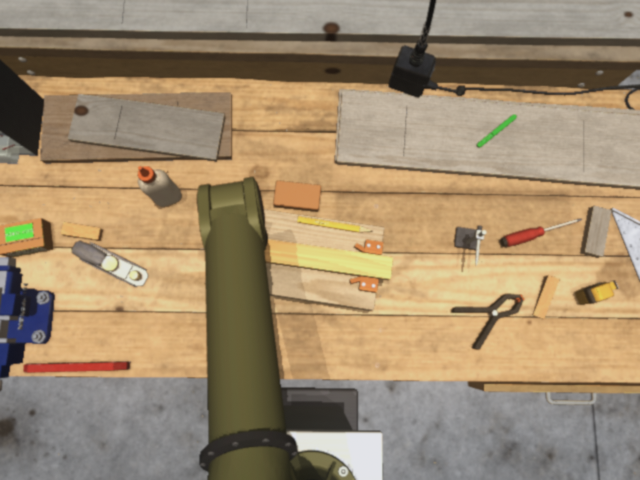

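The nose is in the guides and just past the rest's end (px 392,265). Next I'll press lightly and slide on.

>>> {"op": "servo_tool", "data": {"xyz": [[0, 0, 0.03], [0, 0, 0], [0, 0, 0], [-0.3, 0, 0], [-0.4, 0, 0], [-0.4, 0, 0], [-0.3, 0, 0], [0, 0, 0]], "rotation": [[0, 0, 0], [0, 0, 0], [0, 0, 0], [0, 0, 0], [0, 0, 0], [0, 0, 0], [0, 0, 0], [0, 0, 0]], "grip": [-1, -1, -1, -1, -1, -1, -1, -1]}}

```text
time_s: 9.35
tcp_pos: [0.5455, 0.0948, 0.1009]
tool_rot: [[0.129, 0.992, 0.001], [0.992, -0.129, -0.001], [-0.001, 0.001, -1.0]]
ft_force: [-0.2, -1.9, 5.4]
gripper_width: 0.0492
gripper_force: 42.7
```

>>> {"op": "servo_tool", "data": {"xyz": [[-0.3, 0, 0], [-0.4, 0, 0], [-0.4, 0, 0], [-0.4, 0, 0], [-0.4, 0, 0], [-0.4, 0, 0], [0, 0, 0], [0, 0, 0]], "rotation": [[0, 0, 0], [0, 0, 0], [0, 0, 0], [0, 0, 0], [0, 0, 0], [0, 0, 0], [0, 0, 0], [0, 0, 0]], "grip": [-1, -1, -1, -1, -1, -1, -1, -1]}}

```text
time_s: 10.15
tcp_pos: [0.538, 0.0384, 0.1009]
tool_rot: [[0.128, 0.992, 0.001], [0.992, -0.128, -0.002], [-0.002, 0.001, -1.0]]
ft_force: [-0.9, 0.4, 6.4]
gripper_width: 0.0493
gripper_force: 42.9
```

>>> {"op": "servo_tool", "data": {"xyz": [[-0.3, 0, 0], [-0.4, 0, 0], [-0.4, 0, 0], [-0.4, 0, 0], [-0.4, 0, 0], [-0.4, 0, 0], [-0.3, 0, 0], [-0.2, 0, 0], [0, 0, 0], [0, 0, 0], [0, 0, 0]], "rotation": [[0, 0, 0], [0, 0, 0], [0, 0, 0], [0, 0, 0], [0, 0, 0], [0, 0, 0], [0, 0, 0], [0, 0, 0], [0, 0, 0], [0, 0, 0], [0, 0, 0]], "grip": [-1, -1, -1, -1, -1, -1, -1, -1, -1, -1, -1]}}

```text
time_s: 11.25
tcp_pos: [0.5293, -0.0294, 0.1009]
tool_rot: [[0.127, 0.992, 0.001], [0.992, -0.127, -0.0], [0.0, 0.001, -1.0]]
ft_force: [0.3, 1.5, 5.8]
gripper_width: 0.0493
gripper_force: 42.8
```

```bash
python3 - <<'E'
from h import *
from station import robot
o=robot.get_obs(); print(o['time_s'],o['tcp_pos'].round(4),o['ft_force'].round(1))
t=robot.camera('top');s=robot.camera('scene');np.savez('t5.npz',**t);np.savez('s5.npz',**s)
a=cv2.resize(t['frame'][210:290,400:500],None,fx=7,fy=7,interpolation=2)
b=cv2.resize(s['frame'][270:400,370:510],None,fx=4.3,fy=4.3,interpolation=2)
cv2.imwrite('pics/t5.png',a[:,:,::-1]);cv2.imwrite('pics/s5.png',b[:,:,::-1])
E
```

```text
11.25 [ 0.5293 -0.0294  0.1009] [0.3 1.5 5.8]
```

View pics/t5.png

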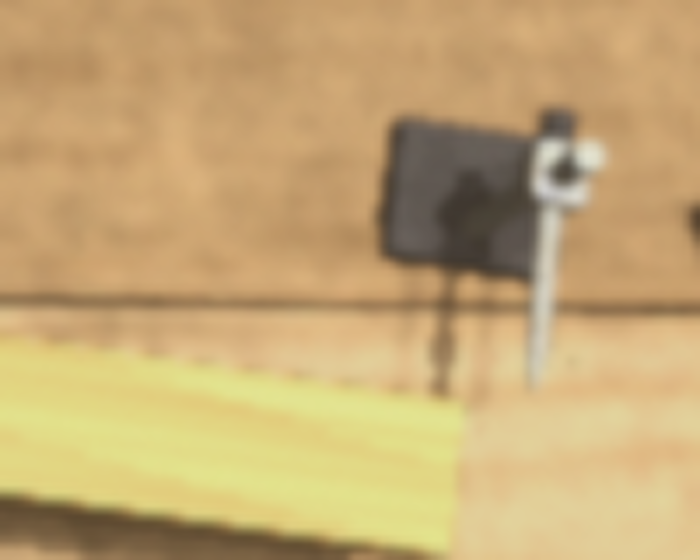

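View pics/s5.png

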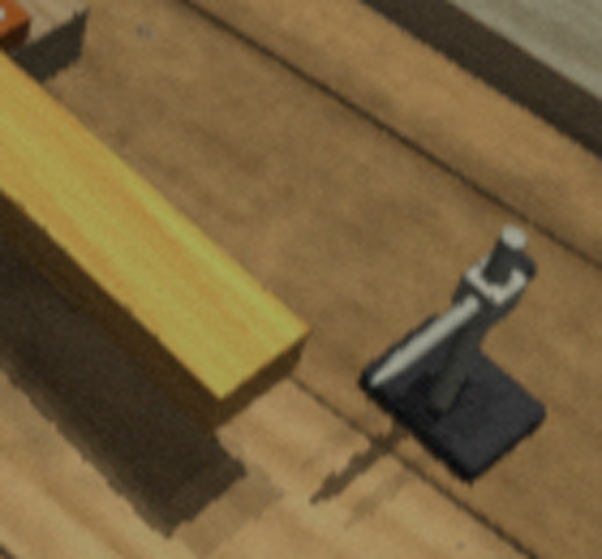

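The board's end runs from (464,402) to (449,553) in the top crop, with the needle tip at (535,385). In the scene crop the end's top corners are (310,330) and (222,397), and the tip is at (373,382).

```bash
python3 - <<'E'
from h import *
t=load('t5');s=load('s5');ya=np.array([.1267,.992]);xa=np.array([.992,-.1267]);E=np.array([.512,-.1458])
def r(c,o,k,p,z):
    q=onz(c,(o[0]+p[0]/k,o[1]+p[1]/k),z)[:2]-E; return np.round([q@xa,q@ya],4)
for n,c,o,k,ps in [('top',t,(400,210),7,[(464,402),(449,553),(535,385)]),('scene',s,(370,270),4.3,[(310,330),(222,397),(373,382)])]:
    print(n,[r(c,o,k,p,z).tolist() for p,z in zip(ps,(.104,.104,.09))])
E
```

```text
top [[0.0246, -0.1875], [-0.0234, -0.1869], [0.0358, -0.2138]]
scene [[0.0239, -0.1839], [-0.0237, -0.1837], [0.0348, -0.2085]]
```

>>> {"op": "servo_tool", "data": {"xyz": [[-0.2, 0, 0], [-0.3, 0, 0], [-0.3, 0, 0], [-0.15, 0, 0], [-0.07, 0, 0], [0, 0, 0], [0, 0, 0], [0, 0, 0], [0, 0, 0]], "rotation": [[0, 0, 0], [0, 0, 0], [0, 0, 0], [0, 0, 0], [0, 0, 0], [0, 0, 0], [0, 0, 0], [0, 0, 0], [0, 0, 0]], "grip": [-1, -1, -1, -1, -1, -1, -1, -1, -1]}}

```text
time_s: 12.25
tcp_pos: [0.5262, -0.0538, 0.1009]
tool_rot: [[0.126, 0.992, 0.001], [0.992, -0.126, 0.001], [0.001, 0.001, -1.0]]
ft_force: [-0.1, 4.7, 5.5]
gripper_width: 0.0495
gripper_force: 42.8
```

```bash
python3 - <<'E'
from h import *
from station import robot
o=robot.get_obs(); print(o['time_s'],o['tcp_pos'].round(4),o['ft_force'].round(1),np.abs(o['dq']).max())
t=robot.camera('top');s=robot.camera('scene');np.savez('t6.npz',**t);np.savez('s6.npz',**s)
a=cv2.resize(t['frame'][230:290,430:500],None,fx=6,fy=6,interpolation=2)
b=cv2.resize(s['frame'][320:400,395:465],None,fx=5,fy=5,interpolation=2)
c=np.zeros((400,780,3),np.uint8);c[:360,:420]=a;c[:,425:775]=b
cv2.imwrite('pics/c6.png',c[:,:,::-1])
E
```

```text
12.25 [ 0.5262 -0.0538  0.1009] [-0.1  4.7  5.5] 0.0016817148207826107
```

View pics/c6.png

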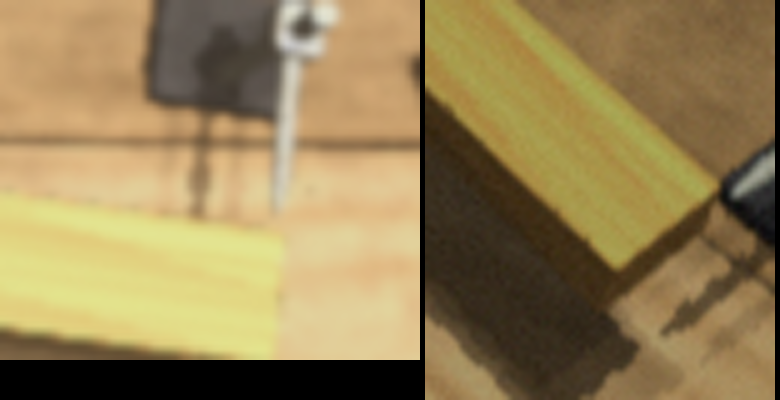

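The end's corners are at (283,237) and (272,358) and the needle tip is at (278,210). In the scene half the corners are at (720,187) and (615,270), with the tip at about (733,194).

```bash
python3 - <<'E'
from h import *
t=load('t6');s=load('s6');ya=np.array([.1267,.992]);xa=np.array([.992,-.1267]);E=np.array([.512,-.1458])
def r(c,o,k,p,z):
    q=onz(c,(o[0]+p[0]/k,o[1]+p[1]/k),z)[:2]-E; return np.round([q@xa,q@ya],4)
for n,c,o,k,ps in [('top',t,(430,230),6,[(283,237),(272,358),(278,210)]),('scene',s,(395,320),5,[(295,187),(190,270),(308,194)])]:
    print(n,[r(c,o,k,p,z).tolist() for p,z in zip(ps,(.104,.104,.09))])
E
```

```text
top [[0.0234, -0.2117], [-0.0214, -0.2113], [0.0358, -0.2136]]
scene [[0.0238, -0.2082], [-0.0247, -0.208], [0.0347, -0.2083]]
```

```bash
python3 -c "
from station import robot
print(robot.sign_off())"
```

```text
the job is handed in; nothing more can be done
None
```

I slid the board through the guides and handed the job in with its leading end about 1 mm from the needle by camera measurement, still gripped, level and at rest on the rest; the sign-off returned no verdict.

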